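# Roll the sample cylinder home and close the keeper

### The arm

A 6-joint arm with a two-finger parallel gripper is mounted at the origin on the work surface. World frame = base frame: x ahead of the robot, y to its left, z up, the work surface at z = 0. Lengths are in m, angles in rad, forces in N, time in s.
With the tool pointing down it reaches from about 0.375 to 0.925 m from the base axis. Payload 5.7 kg.
Tool frame: the origin (TCP) lies midway between the tips of the shut fingers; the grasp point (between the pads) lies 19 mm behind it; z points along the fingers, x is the direction in which the jaws open and shut, and the axes are right-handed (so a half turn about z gives the same grasp; the last joint's range is limited). The gripper opens to 88 mm and grips with 3 to 60 N. Pads are 20 mm wide; open, the fingers measure 115 mm over their backs; the gripper's body (75 mm by 178 mm) begins 61 mm behind the grasp point.
Start: joints at [1.067, 0.359, 1.51, -0, 1.272, -0.115], TCP at [0.227, 0.555, 0.193] pointing down, gripper open.
Joint ranges: [-2.97, 2.97], [-1.01, 2.36], [0.21, 2.38], [-0.96, 4.11], [0.2, 2.71], [-2.98, 2.98]. Speed limits (rad/s): [2.39, 2.39, 3.14, 3.14, 3.14, 3.14].

### API

Orientations are given as a unit quaternion [x, y, z, w].
In Python, from bench import move_ptp, servo_line, goto_joints, move_gripper, sleep, inverse_kinematics, capture, PlanningError, close_job, spot_in, silhouettes, current_clock, current_joint_pos, current_qvel, current_joint_torque, current_position, current_orientation, current_force, current_torque, current_finger_gap gives the robot as it stands. Calls block until the motion is done:
- move_ptp(position, orientation): joint-space move of the TCP to a pose.
- servo_line(position, orientation=None, rate=0.15, contact_N=None): straight line of the TCP; orientation=None keeps the orientation; rate is the mean speed in m/s. With contact_N (N) it stops when the force on the tool has changed by that much, and returns True; else False.
- goto_joints(angles): joint-space move.
- move_gripper(opening): finger opening in m; the grip force is fixed at half the most; returns when the fingers have stopped.
- sleep(seconds).
- inverse_kinematics(position, orientation): joint angles nearest the present ones, or None.
- capture(name): name is "scene" or "top" or "wrist"; returns a dict with "image" (480x640x3 uint8, blue, green, red), "range_z" (480x640 float32, m along the optical axis (not along the pixel's ray), 0 where there is no reading), "intrinsics" (3x3 intrinsics, pixels), "R" (3x3) and "t" (3): a world point X has camera coordinates R X + t. Camera axes: x right, y down, z forward; pixel columns grow to the right and rows downward; lengths in m; the calibration is good to about 2 mm. A picture is of the moment at which its call begins.
A pose or a line that the arm cannot do raises PlanningError and nothing moves.
- close_job(): hands the job in, once; it reports no verdict.
Trained networks look in the newest picture that a camera, given by its name, has taken for a name from the list of things; names that differ only in an ending like _2 or _b are one class to them, and where a whole thing is asked for, a point or a joint stands for the part that bears it (a point fixed in the world has none). Each returns a list of dicts, best first, with "conf" (0 to 1); they miss things now and then, are a little off and sometimes report something else, mostly with a low value. They report only what shows in the picture. A call takes as long as a camera call. They do not tell look-alikes from the thing itself.
- spot_in(camera, query): "xy" ([column, row] in pixels, amid what is visible of it).
- silhouettes(camera, query): "region" (480x640 bool, what is visible of it) and "xy" ([column, row] in pixels, amid what is visible of it).
Readings, each from a call of its own:
- current_clock(): time.
- current_joint_pos(): joint angles.
- current_qvel(): joint speeds.
- current_joint_torque(): joint torques, N m.
- current_position(): TCP position.
- current_orientation(): TCP orientation.
- current_force(): force on the tool from outside, world axes, zero at the start.
- current_torque(): the same for the moment, N m.
- current_finger_gap(): finger opening in m.
Only numpy, scipy, OpenCV 4.12 (cv2) and the standard library are available. Lean on these libraries where they do the work, as an engineer would, in place of code of your own. Each camera call takes 0.05 s, during which the arm holds its last target.

### The job

Lay your closed fingers flat on top of the steel sample cylinder and roll it along the white rack, in as many strokes as you need, over the low ridge, whose height is not known beforehand, until it lies home against the stop, and there bed it by pressing straight down on it with a steady 20 N for a good second. Never press harder than 40 N, and let it neither run away nor be shoved from behind, gripped or lifted. Then swing the hinged keeper over and fully down across it, leaving the small things beside the rack where they stand.

Things in the scene. Friction and masses are not known exactly. Their poses are not given: they have to be found in the camera images.
- rack: White plastic transport rack fixed to the table, base 290 x 160 mm. Origin at table level, mid-width. Its +x is the rolling direction, towards the stop; y lies across, z up. Flat running surface 12 mm above the table, from x = -153 mm to the stop bar's face at x = 91 mm. Stop bar 34 mm high above that surface, 10 mm thick. A curb 10 mm high closes the rear end.
- home (a point): Point on the level of the running surface below the axis of a cylinder that is fully home: rack x = 70 mm, y = 0, z = 12 mm. A ridge across the rack, rounded at 20 mm radius, has its crest 10 mm before this point; from there to the stop is a flat landing 0.8 mm below the crest. This insert is set differently each time: crest 1.2 to 4.2 mm above the running surface; it must be felt. Before the crest the cylinder rolls back; behind it, it stays, with 1.5 mm of play.
- cylinder: Plain stainless steel sample cylinder lying loose across the rack, before the ridge, free to roll. 42 mm in diameter, 120 mm long, with small fittings 20 mm beyond each end; 0.4 to 0.85 kg. Origin at its centre, 21 mm above the running surface. Its y axis is the cylinder's axis, roughly along the rack's y; its other two axes turn as it rolls.
- keeper (a joint): Angle of the hinged aluminium keeper, rad: 0 = closed, lying level over the home place; grows as it swings up and back (1.57 upright, 2.95 the limit). Stiff hinge (0.07 N m): stays where left. A strap 20 mm wide, 4 mm thick, with a lip 18 mm below it, 68 mm from the hinge, that stands before the cylinder when closed, and a round cross bar at its free end.
- keeper_grip (a point): Centre of the keeper's cross bar: 12 mm thick, 30 mm long along the rack's y, 82 mm from the hinge axis. When closed it is at rack x = 32 mm, z = 60.5 mm.
- keeper_hinge (a point): Middle of the keeper's hinge axis, which runs along the rack's y; at rack x = 114 mm, y = 0, z = 60.5 mm; its two lugs stand just behind the stop and reach to z = 65 mm.
- jar: Bystander: small amber jar with a blue cap, 36 mm across, 55 mm tall, standing beside the rack. Origin at the centre of its underside.
- beaker: Bystander: empty glass beaker, 52 mm across, 60 mm tall, beside the rack. Origin at the centre of its underside.
- offcut: Bystander: upright steel slug, 24 mm across, 50 mm tall, beside the rack. Origin at the centre of its underside.
- bulb: Bystander: dark rubber pipette bulb, 48 mm across, 55 mm tall, beside the rack. Origin at the centre of its underside.
Mind the look-alikes: they are no part of the job. What is shaped like the cylinder but pink is not meant.

How it is judged:
On the way, in this order (a step that is already met when the one before it is completed fails the run):
1. the cylinder has been brought up to the ridge, rolling under fingers pressed on top of it (x of cylinder in the frame of rack between 0.035 and 0.062 m and contact force between the fingers and cylinder above 1 N and value of joint keeper above 1.6 rad).
2. the cylinder, home between ridge and stop with the keeper still open, is bedded by a steady press of 14 to 26 N (x of cylinder in the frame of rack above 0.0665 m and z of cylinder in the frame of rack between 0.032 and 0.0378 m and y of cylinder in the frame of rack between -0.03 and 0.03 m and angle between the y axis of cylinder and the y axis of rack, either way round below 0.05 rad and contact force between the fingers and cylinder between 14 and 26 N and value of joint keeper above 1.2 rad), for 0.5 s.
At the end, for the whole second after the job is handed in: The cylinder rests on the landing between ridge and stop (axis within 3.5 mm of touching the stop, square to it within 0.05 rad, within 30 mm of the middle), still, and the keeper is down over it to within 0.12 rad (x of cylinder in the frame of rack above 0.0665 m and z of cylinder in the frame of rack between 0.032 and 0.0378 m and y of cylinder in the frame of rack between -0.03 and 0.03 m and angle between the y axis of cylinder and the y axis of rack, either way round below 0.05 rad and value of joint keeper below 0.12 rad and linear speed of cylinder below 0.02 m/s).
It fails at once if the robot presses on the cylinder with more than 40 N (contact force between any of the fingers, the arm and cylinder above 40 N).
It fails at once if the cylinder is shoved from the side or gripped: fingers touch it while reaching more than about 7 mm below its top (contact force between the fingers and cylinder above 0.5 N and z of the grasp point in the frame of rack below 0.066 m).
It fails at once if the cylinder runs away or is flung (faster than 0.3 m/s) (linear speed of cylinder above 0.3 m/s).
It fails at once if the cylinder is lifted off the rack or falls from it (z of cylinder in the frame of rack above 0.05 m or z of cylinder in the frame of rack below 0.025 m).
It fails at once if a bystander is moved by more than 20 mm (distance of any of jar, beaker, offcut, bulb from where it was at the start of the episode above 0.02 m).
It also fails if it takes over 72 s, if anything falls off the work surface, if the arm or the gripper's body presses on something with over 40 N, if the wrist force passes 120 N, or if a joint passes its speed limit or range.

## Working session

There is one attempt and no reset: what is moved stays moved. The work goes in short steps, each a Python script; the robot and the scene stay as the last script left them, time stands still between calls to the robot, and variables do not carry over. Pictures are saved under pics/ and viewed, and the job is handed in when it is done.

```bash
ls; mkdir -p pics
cat > look.py <<'E'
import cv2,sys
from bench import *
def snap(cam,fn):
    c=capture(cam); cv2.imwrite(fn,c["image"]); return c
E
python3 - <<'E'
from look import *
import numpy as np
print(current_clock())
for cam in ["scene","top"]:
    c=snap(cam,f"pics/{cam}0.png"); np.savez(f"{cam}0.npz",**c)
    print(cam,c["t"],c["R"].tolist())
    for q in ["rack","cylinder","keeper","keeper_grip","jar","beaker","offcut","bulb"]:
        print(q,[(round(d["conf"],2),[int(v) for v in d["xy"]]) for d in spot_in(cam,q)])
print(current_clock(),current_orientation(),current_force())
E
```

```text
pics
0.0
scene [ 0.06564196 -0.33436423  1.24914597] [[-0.17541740492373922, 0.9844867029770267, 0.003829583690771524], [0.6977495869262913, 0.12706845878108247, -0.7049816456668856], [-0.6945316752992702, -0.12099396036341661, -0.7092152096236836]]
rack [(0.71, [269, 248])]
cylinder [(0.82, [293, 238]), (0.67, [466, 236]), (0.66, [232, 164])]
keeper [(0.67, [387, 230])]
keeper_grip [(0.72, [388, 226])]
jar [(0.59, [275, 195])]
beaker [(0.93, [323, 293])]
offcut [(0.69, [252, 298])]
bulb [(0.64, [328, 200])]
top [0.04749983 0.51189573 1.12361215] [[0.024669940619121263, -0.9996845492581485, 0.004711263565238196], [-0.9892744134866607, -0.02509119636918648, -0.14389776469906101], [0.1439705832816983, -0.0011107831899319534, -0.9895813444635223]]
rack []
cylinder [(0.82, [444, 350]), (0.79, [199, 280]), (0.73, [354, 240]), (0.66, [380, 241])]
keeper [(0.83, [269, 238])]
keeper_grip [(0.86, [272, 238])]
jar [(0.86, [384, 302])]
beaker [(0.85, [320, 178])]
offcut [(0.63, [374, 175])]
bulb [(0.72, [333, 303])]
0.9 [ 8.30393185e-01  5.57177850e-01 -3.38762326e-05  1.97456847e-05] [0.29676983 0.26599483 0.63883502]
```

View pics/scene0.png

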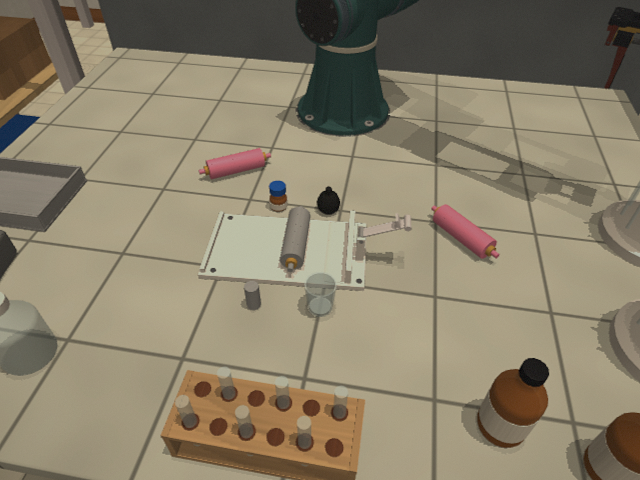

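View pics/top0.png

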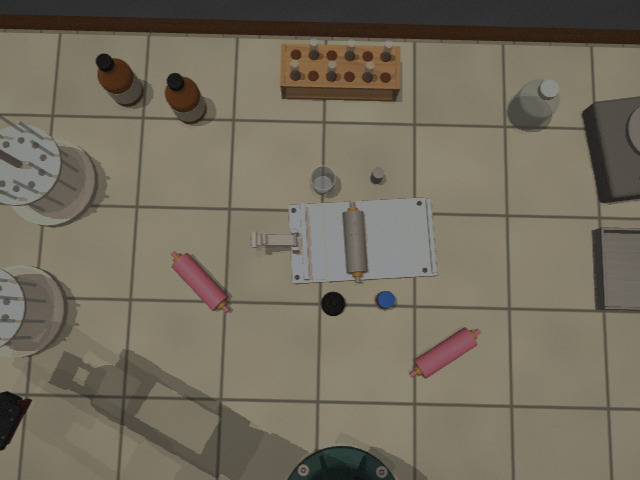

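The rack is at about (363,240) in the top view. Its stop and open keeper are on the left, so rack +x is about world +y. The steel cylinder is at (355,240), and the pink ones are decoys. I'll measure the poses from the depth image.

```bash
cat >> look.py <<'E'
import numpy as np
def cloud(c):
    K=c["intrinsics"]; z=c["range_z"]; v,u=np.mgrid[0:480,0:640]
    P=np.stack([(u-K[0,2])/K[0,0]*z,(v-K[1,2])/K[1,1]*z,z],-1)
    X=(P-c["t"])@c["R"]; X[z==0]=np.nan
    return X
E
python3 - <<'E'
from look import *
out={}
for cam in ["top","scene"]:
    c=dict(np.load(cam+"0.npz")); X=cloud(c); img=c["image"].astype(int)
    print(cam,c["intrinsics"].tolist())
    r=silhouettes(cam,"rack")
    print("rack dets",[ (d["conf"],d["region"].sum()) for d in r])
    # cluster: region
    if cam=="top": box=(slice(180,300),slice(240,450))
    else: box=(slice(200,300),slice(190,420))
    Y=X[box].reshape(-1,3); 
    tb=X[...,2]
    # table height check
    print("table z med",np.nanmedian(X[330:420,300:400,2]) if cam=="top" else np.nanmedian(X[320:360,200:400,2]))
    m=(Y[:,2]>0.007)&(Y[:,2]<0.02)
    S=Y[m]; print("surf",S.shape,np.median(S[:,2]))
    rect=cv2.minAreaRect((S[:,:2]*1000).astype(np.float32)); print("rect",rect, cv2.boxPoints(rect).tolist())
E
```

```text
top [[591.3748635885439, 0.0, 315.92866971722077], [0.0, 591.3748635885439, 238.53333557929318], [0.0, 0.0, 1.0]]
rack dets [(0.77, np.int64(8951))]
table z med -0.00021464268625217016
surf (8929, 3) 0.01148583197510049
rect ((516.9666137695312, -44.20330810546875), (242.5350341796875, 321.7024841308594), 1.6235325336456299) [[391.1905212402344, 113.1475830078125], [400.3050231933594, -208.42575073242188], [642.74267578125, -201.55419921875], [633.628173828125, 120.01913452148438]]
scene [[482.1229399753489, 0.0, 317.8626420910609], [0.0, 482.1229399753489, 239.3105007216661], [0.0, 0.0, 1.0]]
rack dets [(0.94, np.int64(8261))]
table z med 0.0012710301444853972
surf (8095, 3) 0.013398501264885423
rect ((523.3834838867188, -33.71318054199219), (250.59169006347656, 290.0567626953125), 4.711552619934082) [[386.59844970703125, 100.53338623046875], [410.423583984375, -188.543212890625], [660.1685180664062, -167.95974731445312], [636.3433837890625, 121.11685180664062]]
```

Run:
```python
from look import *
for cam in ["top","scene"]:
    c=dict(np.load(cam+"0.npz")); X=cloud(c)
    r=silhouettes(cam,"rack")[0]["region"]
    S=X[r]; S=S[(S[:,2]>0.008)&(S[:,2]<0.016)]
    m=cv2.morphologyEx(((r)&(X[...,2]>0.008)&(X[...,2]<0.017)).astype(np.uint8),cv2.MORPH_OPEN,np.ones((3,3)))
    n,l,st,_=cv2.connectedComponentsWithStats(r.astype(np.uint8)); 
    S=X[m>0]
    rect=cv2.minAreaRect((S[:,:2]*1000).astype(np.float32)); print(cam,len(S),"rect",np.round(cv2.boxPoints(rect),1).tolist(),rect[1:],)
    # stop bar: z 0.04..0.05
    b=r&(X[...,2]>0.038)&(X[...,2]<0.052); Q=X[b]; 
    rect=cv2.minAreaRect((Q[:,:2]*1000).astype(np.float32)); print("stop",len(Q),np.round(cv2.boxPoints(rect),1).tolist(),rect[1:],np.median(Q[:,2]))
    box=X[195:285,280:440] if cam=="top" else X[200:290,200:370]
    k=r&(X[...,2]>0.018)&(X[...,2]<0.03); Q=X[k]; print("curb",len(Q),np.round(np.percentile(Q,[5,50,95],axis=0),3).tolist())
    cyl=max([d for d in silhouettes(cam,"cylinder") if (abs(d["xy"][0]-(355 if cam=="top" else 293))<15)],key=lambda d:d["conf"])["region"]
    Q=X[cyl]; Q=Q[np.isfinite(Q[:,2])&(Q[:,2]>.03)]; print("cyl n",len(Q),"zmax",np.percentile(Q[:,2],[50,95,99]))
    rect=cv2.minAreaRect((Q[:,:2]*1000).astype(np.float32)); print("cyl",np.round(rect[0],1),rect[1:])
    # fit cylinder: axis line from vertical circle fit
    from scipy.optimize import least_squares
    core=Q[(np.abs((Q-Q.mean(0))[:,0])<0.045)]
    f=lambda p: np.hypot((core[:,1]-p[0]-p[1]*(core[:,0]-.517)),core[:,2]-p[2])-0.021
    s=least_squares(f,[core[:,1].mean(),0,0.033],loss="soft_l1",f_scale=.002); print("axis y@x=.517",s.x)
    kp=silhouettes(cam,"keeper")[0]["region"]; Q=X[kp]; Q=Q[Q[:,2]>0.03]; rect=cv2.minAreaRect((Q[:,:2]*1000).astype(np.float32)); print("keeper",np.round(cv2.boxPoints(rect),1).tolist(),np.percentile(Q[:,2],[2,25,50,75,98]))
    for o in ["jar","beaker","offcut","bulb"]:
        d=silhouettes(cam,o)[0]; Q=X[d["region"]]; print(o,np.round(np.nanmedian(Q,axis=0),3),np.nanmax(Q[:,2]))
```

```text
top 6117 rect [[422.1000061035156, 104.9000015258789], [446.5, -173.3000030517578], [606.2000122070312, -159.3000030517578], [581.7999877929688, 118.9000015258789]] ((160.3583526611328, 279.2479553222656), 5.017857551574707)
stop 395 [[427.29998779296875, 77.4000015258789], [566.7000122070312, -28.899999618530273], [629.4000244140625, 53.20000076293945], [489.8999938964844, 159.5]] ((103.27195739746094, 175.3829803466797), 52.6600456237793) 0.04519320309973809
curb 307 [[0.458, -0.175, 0.018], [0.522, -0.167, 0.021], [0.591, -0.153, 0.025]]
cyl n 1427 zmax [0.04898484 0.05489829 0.05650491]
cyl [506.5 -15.1] ((159.18402099609375, 41.957374572753906), 4.583742141723633)
axis y@x=.517 [-0.0143084   0.08995509  0.03200634]
keeper [[482.5, 181.8000030517578], [489.29998779296875, 96.69999694824219], [517.9000244140625, 99.0], [511.1000061035156, 184.10000610351562]] [0.06158502 0.06944438 0.07972912 0.09439169 0.10393436]
jar [ 0.394 -0.072  0.053] 0.060169828723267045
beaker [0.637 0.051 0.024] 0.06441153269793282
offcut [ 0.64  -0.056  0.047] 0.05494572646266277
bulb [0.385 0.026 0.036
[... 414 characters left out ...]
, 4.76767110824585) 0.04704512011124844
curb 368 [[0.471, -0.176, 0.019], [0.538, -0.167, 0.023], [0.6, 0.101, 0.027]]
cyl n 1315 zmax [0.05068262 0.05571535 0.0566361 ]
cyl [520.7 -16. ] ((141.0987548828125, 41.74454116821289), 4.081940650939941)
axis y@x=.517 [-0.01734352  0.07155868  0.03382451]
keeper [[487.1000061035156, 179.0], [494.70001220703125, 94.9000015258789], [524.9000244140625, 97.5999984741211], [517.2999877929688, 181.6999969482422]] [0.06422574 0.07172572 0.08251928 0.09500855 0.10533921]
jar [ 0.41  -0.075  0.036] 0.05935359107730688
beaker [0.637 0.049 0.041] 0.06311281560587263
offcut [ 0.656 -0.058  0.036] 0.05366569829887352
bulb [0.402 0.025 0.033] 0.05840236665317971
```

Run:
```python
from look import *
for cam,s in [("top",(170,315,240,450)),("scene",(190,320,190,420))]:
    im=cv2.imread(f"pics/{cam}0.png")[s[0]:s[1],s[2]:s[3]]
    cv2.imwrite(f"pics/{cam}0z.png",cv2.resize(im,None,fx=3.4,fy=3.4,interpolation=cv2.INTER_CUBIC))
```

```text
(no output)
```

View pics/top0z.png

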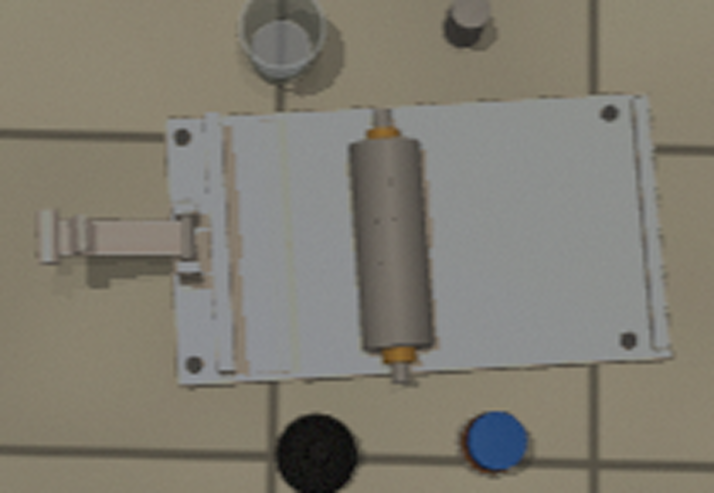

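View pics/scene0z.png

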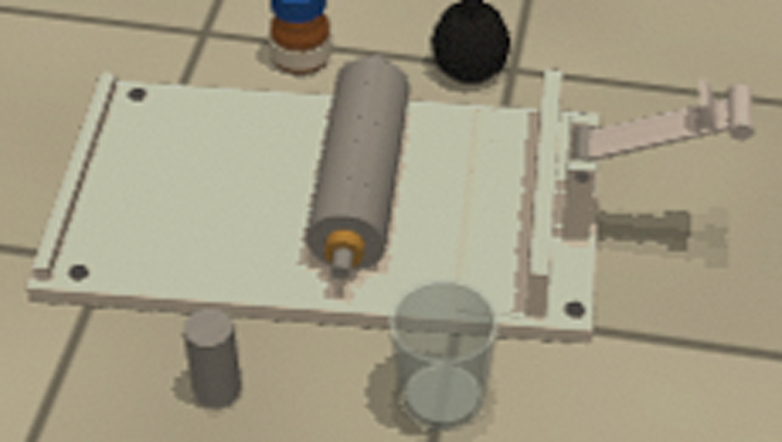

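Run:
```python
from look import *
yaw=np.radians(94.9); ex=np.array([np.cos(yaw),np.sin(yaw)]); ey=np.array([-ex[1],ex[0]])
o=np.array([.518,-.018])
for cam in ["top","scene"]:
    c=dict(np.load(cam+"0.npz")); X=cloud(c)
    a=(X[...,:2]-o)@ex; b=(X[...,:2]-o)@ey; z=X[...,2]
    near=(np.abs(b)<.1)&(np.abs(a)<.25)
    s=near&(z>.042)&(z<.049)&(a>.07)&(a<.13)&(np.abs(b)>.03)
    print(cam,"stop a",np.round(np.percentile(a[s],[1,5,50,95,99])*1e3,1),"b",np.round(np.percentile(b[s],[0,1,99,100])*1e3,1),s.sum(),"slope",np.polyfit(b[s],a[s],1))
    s=near&(z>.019)&(z<.025)&(a<-.1)&(abs(b)<.085)
    print("curb a",np.round(np.percentile(a[s],[1,5,50,95,99])*1e3,1),s.sum(),"slope",np.polyfit(b[s],a[s],1))
    s=near&(abs(z-.012)<.004)&(abs(a)<.14)&(abs(b)<.09)
    for lo,hi in [(-.14,-.05),(-.05,.05),(.05,.12)]:
        q=s&(a>lo)&(a<hi); print("b ext",np.round(np.percentile(b[q],[0,.5,99.5,100])*1e3,1))
    s=near&(z>.035)&(z<.06)&(abs(a)<.06)&(abs(b)<.055)
    print("cyl a",np.round(np.percentile(a[s],[1,50,99])*1e3,1))
    s=(abs(b)<.03)&(z>.06)&(a>.1)&(a<.25)
    A=a[s];Z=z[s]; 
    for lo in np.arange(.11,.2,.01):
        q=(A>lo)&(A<lo+.01); print(round(lo,2),np.round(np.percentile(Z[q],[10,50,90])*1e3,1) if q.sum() else None,end=" ")
    q=s&(z>.08);print("\nkeeper end b",np.round(np.percentile(b[q],[1,50,99])*1e3,1),"a max",np.round(np.percentile(a[s],[98,100])*1e3,1))
```

```text
top stop a [ 97.8  98.1 102.6 107.4 107.9] b [-94.8 -70.2  77.6  77.7] 212 slope [0.00992253 0.10253024]
curb a [-153.9 -153.4 -149.8 -145.9 -145.4] 243 slope [ 0.00508675 -0.14974571]
b ext [-75.7 -74.2  83.8  84.8]
b ext [-75.9 -74.8  83.7  84.2]
b ext [-76.1 -74.6  83.2  84. ]
cyl a [-16.    5.2  24.1]
0.11 [61.3 63.7 66. ] 0.12 [62.1 64.3 66.8] 0.13 [64.7 68.1 71.2] 0.14 [69.4 73.  75.2] 0.15 [73.2 76.7 79.7] 0.16 [77.1 80.6 83.7] 0.17 [ 82.4  94.  105.5] 0.18 [88.3 91.9 97.1] 0.19 [94.  96.9 98.8] 
keeper end b [-10.8   3.6  18.3] a max [200.3 202. ]
scene stop a [ 95.   95.4  99.9 104.5 104.9] b [-76.  -75.6  72.   74. ] 202 slope [0.00322308 0.09997246]
curb a [-157.3 -156.4 -152.3 -148.8 -148.5] 292 slope [ 0.00330773 -0.15228467]
b ext [-81.1 -80.1  78.9  82.6]
b ext [-81.4 -80.4  78.2  81.8]
b ext [-81.8 -80.6  78.6  81.2]
cyl a [-18.1   3.5  21.7]
0.11 [63.1 65.2 66.8] 0.12 [63.9 66.2 68.7] 0.13 [68.7 70.6 73.2] 0.14 [72.5 74.9 77.2] 0.15 [77.3 79.6 81.5] 0.16 [81.3 84.1 86. ] 0.17 [ 86.1  96.6 105.7] 0.18 [89.6 93.2 98.1] 0.19 [ 94.   98.9 100.6] 
keeper end b [-16.2  -4.1  12.6] a max [197.2 198.9]
```

```bash
cat > rk.py <<'E'
from look import *
YAW=np.radians(94.8); EX=np.array([np.cos(YAW),np.sin(YAW)]); EY=np.array([-EX[1],EX[0]])
O=np.array([.5158,-.0131])
def W(x,y,z): return [*(O+x*EX+y*EY),z]
def Rk(p): d=np.array(p[:2])-O; return np.array([d@EX,d@EY,p[2]])
def Q(phi=YAW): return [np.cos(phi/2),np.sin(phi/2),0.,0.]
E
python3 - <<'E'
from rk import *
t=current_clock()
move_gripper(0.0); print("grip",current_clock()-t); 
move_ptp(W(-.011,.004,.085),Q()); print(current_clock()-t,current_joint_pos().round(3),Rk(current_position()).round(4),current_finger_gap())
t=current_clock(); servo_line(W(-.011,.004,.070),rate=.1); print("15mm",current_clock()-t)
t=current_clock(); servo_line(W(-.011,.004,.069),rate=.1); print("1mm",current_clock()-t); 
t=current_clock(); f=current_force(); print("read",current_clock()-t,f)
sleep(.2); print(current_force(),Rk(current_position()).round(4))
c=snap("wrist","pics/w1.png"); np.savez("w1.npz",**c)
snap("scene","pics/s1.png")
for q in ["cylinder","keeper","rack"]: print(q,[(round(d["conf"],2),[int(v) for v in d["xy"]]) for d in spot_in("wrist",q)])
print(current_clock())
E
```

```text
grip 1.3417000000000001
3.675 [-0.181  0.366  1.818  0.     0.957 -1.836] [-0.0104  0.0038  0.0851] 0.0002865219213205626
15mm 0.2999999999999998
1mm 0.25
read 0.0 [ 0.07230119  0.05066236 -0.61002965]
[0.01435487 0.38346661 0.14115175] [-0.0111  0.0039  0.0692]
cylinder [(0.88, [343, 228])]
keeper [(0.86, [592, 298])]
rack [(0.9, [261, 252]), (0.55, [592, 302])]
6.375
```

View pics/w1.png

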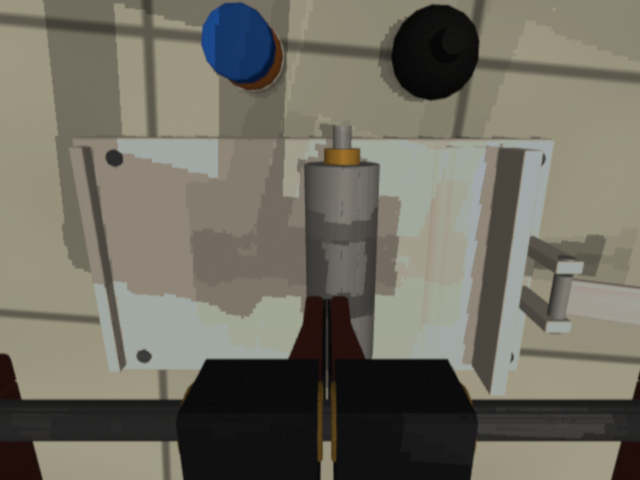

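View pics/s1.png

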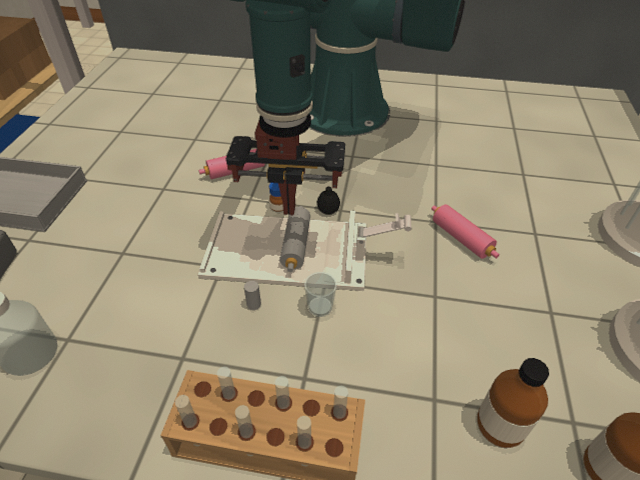

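Run:
```python
from rk import *
c=dict(np.load("w1.npz")); X=cloud(c); a=(X[...,:2]-O)@EX; b=(X[...,:2]-O)@EY; z=X[...,2]
s=(z>.042)&(z<.050)&(a>.07)&(a<.13)&(np.abs(b)>.03)&(abs(b)<.1)
print("stop",s.sum(),np.round(np.percentile(a[s],[1,50,99])*1e3,1),np.polyfit(b[s],a[s],1),np.percentile(b[s],[0,100]))
s=(abs(z-.012)<.004)&(abs(a)<.14)&(abs(b)<.095)
if s.any(): print("base b",np.percentile(b[s],[0,.5,99.5,100]),"z",np.median(z[s]))
s=(z>.035)&(z<.065)&(abs(a)<.05)&(abs(b)<.1)
print("cyl a",np.percentile(a[s],[1,50,99]),"b",np.percentile(b[s],[.5,99.5]))
s=(z>.062)&(a>.1)&(abs(b)<.04); print("keeper b",s.sum(),np.percentile(b[s],[1,50,99]) if s.any() else 0, a[s].max() if s.any() else 0)
```

```text
stop 2903 [ 89.8  94.2 100.1] [0.00430628 0.09434984] [-0.07667267  0.07305936]
base b [-0.08127232 -0.07687515  0.07799939  0.07867206] z 0.011701296336871034
cyl a [-0.02366649 -0.00281649  0.01574647] b [-0.04730818  0.08369595]
keeper b 4097 [-0.02154667 -0.00137425  0.01868198] 0.1466920000815801
```

The wrist view has the stop bar at about (505,270) and the cylinder at (343,230), under the finger tips at (327,300). The frame agrees with the other cameras to about 2 mm. Next I'll touch down on top and measure the stiffness.

```bash
sed -i 's/94.8/94.6/; s/^O=.*/O=np.array([.5158,-.0131])-.0006*EX/' rk.py
python3 - <<'E'
from rk import *
servo_line(W(-.011,.004,.0565),rate=.1)
r=servo_line(W(-.011,.004,.0495),rate=.02,contact_N=3); p=current_position(); print(r,Rk(p).round(4),current_force().round(2))
sleep(.1);print(Rk(current_position()).round(4),current_force().round(2))
z=current_position()[2]
servo_line(W(-.011,.004,z-.0005)); print(Rk(current_position()).round(4),current_force().round(2)); sleep(.15);print(Rk(current_position()).round(4),current_force().round(2))
print(current_clock(),current_orientation())
E
```

```text
False [-0.011   0.004   0.0495] [0.38 0.05 0.64]
[-0.011   0.004   0.0496] [-0.14 -0.15  0.2 ]
[-0.011   0.004   0.0491] [ 0.32 -1.2  -0.92]
[-0.011   0.004   0.0491] [ 0.38 -0.05 -0.3 ]
7.65 [6.76869591e-01 7.36102951e-01 3.78411870e-05 3.94249181e-05]
```

Run:
```python
from rk import *
c=snap("wrist","pics/w2.png")
c=snap("scene","pics/s2.png"); im=c["image"][150:320,190:420]; cv2.imwrite("pics/s2z.png",cv2.resize(im,None,fx=3.4,fy=3.4,interpolation=cv2.INTER_CUBIC))
c=snap("top","pics/t2.png"); np.savez("t2.npz",**c); im=c["image"][170:315,240:450]; cv2.imwrite("pics/t2z.png",cv2.resize(im,None,fx=3.4,fy=3.4,interpolation=cv2.INTER_CUBIC))
```

```text
(no output)
```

View pics/s2z.png

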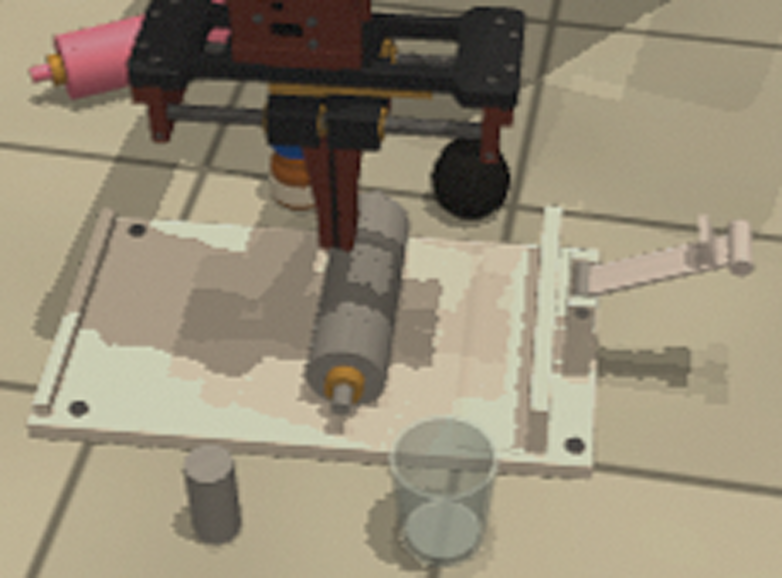

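View pics/w2.png

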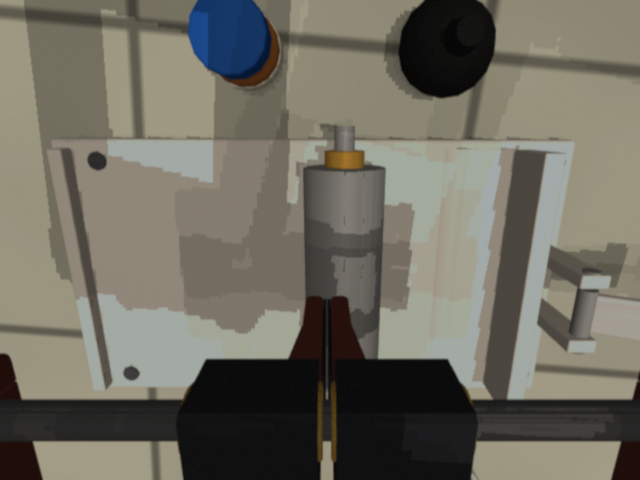

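View pics/t2z.png

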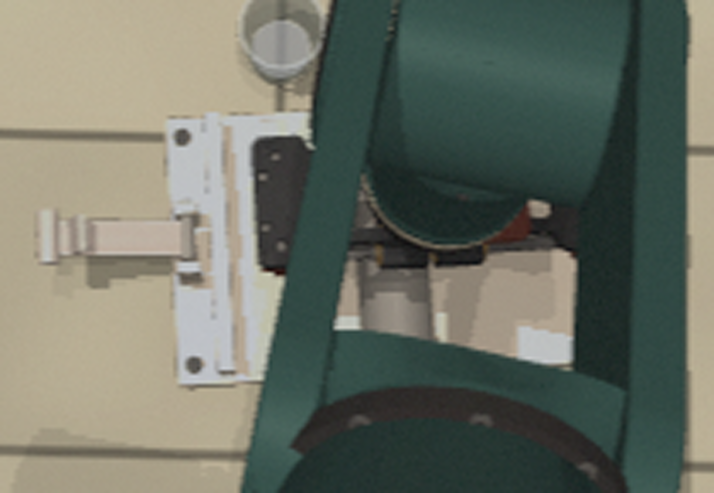

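```bash
cat >> rk.py <<'E'
def proj(c,p):
    q=c["R"]@np.array(p)+c["t"]; k=c["intrinsics"]@q; return k[:2]/k[2]
E
python3 - <<'E'
from rk import *
p=current_position()
for cam in ["scene","wrist"]:
    c=capture(cam); np.savez(cam+"2.npz",**c)
    print(cam,proj(c,p),proj(c,W(-.003,.004,.054)),proj(c,W(-.003,.064,.054)),proj(c,W(-.003,-.056,.054)))
    X=cloud(c)
    u,v=np.round(proj(c,p)).astype(int)
    a=(X[...,:2]-O)@EX; b=(X[...,:2]-O)@EY; z=X[...,2]
    if cam=="scene":
        for r in range(v-14,v+5,2): print(r,[tuple((np.array([a[r,k],b[r,k],z[r,k]])*1e3).round().astype(int)) for k in range(u-12,u+16,4)])
    else:
        cy=silhouettes("wrist","cylinder"); 
        s=(z>.03)&(z<.065)&(abs(a)<.05)&(b>.012)&(b<.07)
        from scipy.optimize import least_squares
        core=np.c_[a[s],b[s],z[s]]
        f=lambda q:np.hypot(core[:,0]-q[0]-q[1]*(core[:,1]-.004),core[:,2]-q[2])-.021
        print("cyl fit",least_squares(f,[-.003,0,.033],loss="soft_l1",f_scale=.001).x, s.sum())
print(p,current_clock())
E
```

```text
scene [290.58920532 231.27448512] [294.95650549 229.59426591] [299.11378218 207.35100901] [290.36958668 254.13629693]
217 [(np.int64(-48), np.int64(89), np.int64(3)), (np.int64(-21), np.int64(-8), np.int64(94)), (np.int64(-14), np.int64(-7), np.int64(93)), (np.int64(-7), np.int64(-8), np.int64(95)), (np.int64(-7), np.int64(35), np.int64(56)), (np.int64(0), np.int64(35), np.int64(56)), (np.int64(7), np.int64(41), np.int64(51))]
219 [(np.int64(-44), np.int64(70), np.int64(15)), (np.int64(-21), np.int64(-9), np.int64(90)), (np.int64(-14), np.int64(-7), np.int64(89)), (np.int64(-7), np.int64(-8), np.int64(90)), (np.int64(-7), np.int64(32), np.int64(54)), (np.int64(1), np.int64(30), np.int64(56)), (np.int64(8), np.int64(36), np.int64(51))]
221 [(np.int64(-44), np.int64(68), np.int64(12)), (np.int64(-21), np.int64(-8), np.int64(84)), (np.int64(-14), np.int64(-8), np.int64(85)), (np.int64(-7), np.int64(-9), np.int64(87)), (np.int64(-6), np.int64(25), np.int64(55)), (np.int64(1), np.int64(28), np.int64(53)), (np.int64(8), np.int64(33), np.int64(49))]
223 [(np.int64(-43), np.int64(61), np.int
[... 1785 characters left out ...]
nt64(-6), np.int64(55)), (np.int64(5), np.int64(-4), np.int64(54)), (np.int64(11), np.int64(2), np.int64(49))]
235 [(np.int64(-38), np.int64(29), np.int64(12)), (np.int64(-30), np.int64(29), np.int64(13)), (np.int64(-16), np.int64(-8), np.int64(51)), (np.int64(-8), np.int64(-10), np.int64(53)), (np.int64(-1), np.int64(-11), np.int64(55)), (np.int64(6), np.int64(-7), np.int64(52)), (np.int64(12), np.int64(-2), np.int64(47))]
wrist [328.86953128 291.85313736] [344.90470796 295.67986068] [346.99856608 174.56585718] [343.14875814 397.24840063]
cyl fit [-0.00328835 -0.00241984  0.03213541] 9080
[ 0.51275919 -0.02499065  0.04906924] 7.95<stdin>:10: RuntimeWarning: invalid value encountered in cast
```

Run:
```python
from rk import *
c=dict(np.load("wrist2.npz")); X=cloud(c); a=(X[...,:2]-O)@EX; b=(X[...,:2]-O)@EY; z=X[...,2]
for r in range(285,360,4): print(r,[tuple(np.nan_to_num(np.array([a[r,k],b[r,k],z[r,k]])*1e3).round().astype(int).tolist()) for k in (300,316,320,334,340,356)])
c=dict(np.load("scene2.npz")); X=cloud(c); a=(X[...,:2]-O)@EX; b=(X[...,:2]-O)@EY; z=X[...,2]
for col in (286,288,290,292): print(col,[(r,*np.nan_to_num(np.array([a[r,col],b[r,col],z[r,col]])*1e3).round().astype(int).tolist()) for r in range(190,228,3)])
```

```text
285 [(-28, -6, 14), (-18, 7, 47), (-16, 8, 50), (-8, 9, 52), (-6, 10, 54), (3, 9, 53)]
289 [(-28, -10, 12), (-18, 5, 48), (-16, 5, 48), (-8, 7, 53), (-6, 8, 55), (3, 7, 52)]
293 [(-28, -12, 12), (-18, 3, 47), (-16, 3, 49), (-8, 5, 52), (-5, 5, 54), (0, 0, 0)]
297 [(-29, -16, 10), (-17, 14, 80), (-15, 14, 79), (-9, 14, 79), (-6, 14, 80), (3, 3, 53)]
301 [(-28, -17, 13), (-17, 14, 84), (-15, 14, 83), (-9, 14, 83), (-7, 14, 82), (3, 1, 53)]
305 [(-28, -20, 13), (-17, 14, 88), (-15, 14, 87), (-9, 14, 87), (-7, 14, 88), (3, -2, 53)]
309 [(-29, -24, 11), (0, 0, 0), (-15, 14, 91), (-9, 15, 92), (-7, 15, 92), (3, -4, 51)]
313 [(-29, -26, 11), (-16, 14, 95), (-15, 14, 95), (-9, 14, 95), (-7, 14, 94), (3, -6, 53)]
317 [(-29, -28, 13), (-16, 14, 99), (-15, 14, 98), (-9, 14, 98), (-7, 14, 99), (3, -9, 52)]
321 [(-29, -32, 11), (-16, 14, 102), (-15, 14, 101), (-9, 14, 102), (-7, 14, 102), (3, -11, 52)]
325 [(-29, -34, 12), (-16, 14, 105), (-15, 15, 106), (-10, 14, 105), (-7, 14, 105), (3, -13, 52)]
329 [(-22, 13, 106), (-16, 14, 109), (-15, 14, 108), (-10, 14, 108), (-7, 15, 109), (3, -15, 53)]
3
[... 1067 characters left out ...]
8, 128), (205, -11, -8, 122), (208, -12, -6, 113), (211, -12, -6, 106), (214, -12, -6, 100), (217, -12, -6, 93), (220, -13, -6, 85), (223, -18, 24, 50), (226, -18, 18, 48)]
290 [(190, -3, -29, 171), (193, -3, -28, 165), (196, -7, -10, 143), (199, -7, -9, 136), (202, -7, -8, 129), (205, -8, -7, 121), (208, -8, -8, 115), (211, -8, -10, 110), (214, -9, -7, 101), (217, -9, -8, 95), (220, -9, -8, 87), (223, -9, -10, 82), (226, -13, 13, 53)]
292 [(190, 0, -30, 173), (193, 0, -28, 165), (196, -4, -9, 142), (199, -4, -9, 136), (202, -4, -8, 129), (205, -4, -8, 122), (208, -4, -9, 116), (211, -5, -8, 109), (214, -5, -8, 102), (217, -5, -9, 96), (220, -6, -7, 88), (223, -6, -9, 82), (226, -9, 11, 55)]
```

The picture and depth disagree with the reported TCP. Scene and wrist depth both put the real finger tips at z≈0.079, about 30 mm above the reported TCP, and there was no contact at 0.0495. The shut tip pair is also only 12 mm wide along tool x, but 20 mm along tool y. I'll turn the tool 90° so the 20 mm lies along the rolling direction, which also suits the keeper, and feel for the top by force.

```bash
cat >> rk.py <<'E'
YK=np.radians(4.6)
def F(): return current_force()[2]
E
python3 - <<'E'
from rk import *
t=current_clock()
servo_line(W(-.011,.004,.060),rate=.15)
move_ptp(W(-.011,.004,.036),Q(YK)); print(current_joint_pos().round(2),current_clock()-t,Rk(current_position()).round(4)); sleep(.1); f0=current_force(); print("f0",f0.round(2))
r=servo_line(W(-.011,.004,.019),rate=.02,contact_N=3); print(r,Rk(current_position()).round(4),current_force().round(2))
sleep(.1);print(Rk(current_position()).round(4),current_force().round(2),current_clock())
E
```

```text
[-0.18  0.44  1.86 -0.    0.84 -0.26] 1.6499999999999995 [-0.011   0.0041  0.0359]
f0 [-0.45 -0.41  0.37]
True [-0.0111  0.004   0.0246] [-1.7  -0.12  6.38]
[-0.0111  0.004   0.0246] [-0.41  0.15  6.51] 10.4
```

Run:
```python
from rk import *
for dx,z in [(0,.0243),(0,.0240)]:
    servo_line(W(-.011+dx,.004,z)); print(Rk(current_position()).round(4),current_force().round(2))
# short roll
for x in (-.007,-.003,.001):
    servo_line(W(x,.004,z),rate=.03); print(Rk(current_position()).round(4),current_force().round(2))
print(current_clock())
c=capture("wrist"); X=cloud(c); a=(X[...,:2]-O)@EX; b=(X[...,:2]-O)@EY; z=X[...,2]
s=(z>.03)&(z<.06)&(abs(a)<.05)&(b>.03)&(b<.06)
print("cyl a",np.percentile(a[s],[1,50,99]))
cv2.imwrite("pics/w3.png",c["image"])
```

```text
[-0.0111  0.0039  0.0246] [-1.84 -0.7   7.86]
[-0.0111  0.0039  0.0245] [-2.17  0.06  9.23]
[-0.007   0.004   0.0246] [-2.37  0.56  9.72]
[-0.0029  0.004   0.0246] [-1.69  0.03 11.39]
[0.0011 0.004  0.0246] [-3.02 -0.06 11.22]
11.75
cyl a [-0.01277723  0.01026379  0.0233317 ]
```

View pics/w3.png

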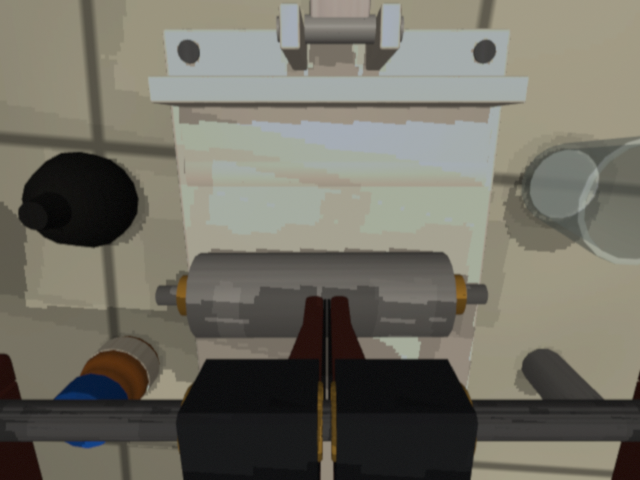

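Rolling works: compliance is about 5 N/mm at the commanded z, and the cylinder has moved about 6 mm. I'll continue with force-regulated strokes.

```bash
cat >> rk.py <<'E'
YF=.004
def roll(x0,x1,z,seg=.012,rate=.06,Ft=11,verbose=True):
    n=max(1,int(np.ceil(abs(x1-x0)/seg-1e-9)))
    for x in np.linspace(x0,x1,n+1)[1:]:
        servo_line(W(x,YF,z),rate=rate); f=current_force()
        if verbose: print("  x %.1f z %.2f Fx %.1f Fz %.1f"%(x*1e3,z*1e3,f[:2]@EX,f[2]))
        z-=np.clip((Ft-f[2])/5000,-.0015,.0006)
    return z
def cylx():
    c=capture("wrist"); X=cloud(c); a=(X[...,:2]-O)@EX; b=(X[...,:2]-O)@EY; z=X[...,2]
    s=(z>.045)&(z<.062)&(abs(a)<.085)&(abs(b-.004)>.018)&(abs(b-.004)<.05)
    k=s
    from scipy.optimize import least_squares
    f=lambda q:np.hypot(a[k]-q[0]-q[1]*(b[k]-.004),z[k]-q[2])-.021
    r=least_squares(f,[np.median(a[k]),0,.033],loss="soft_l1",f_scale=.001).x
    return r,c
def regrip(xf):
    p=current_position()
    z=.030
    servo_line([p[0],p[1],z+.003],rate=.08)
    servo_line(W(xf,YF,z-.002),rate=.15)
    r=servo_line(W(xf,YF,.020),rate=.02,contact_N=3)
    print("contact",r,current_position()[2].round(4),current_force()[2].round(1))
    return current_position()[2]-.0006
E
python3 - <<'E'
from rk import *
print(current_clock(),cylx()[0].round(4))
z=roll(.001,.018,.0240)
print(cylx()[0].round(4),current_clock())
E
```

```text
11.8 [ 0.0027 -0.0038  0.0321]
  x 9.5 z 24.00 Fx 0.2 Fz 11.0
  x 18.0 z 24.00 Fx 0.4 Fz 11.6
[ 0.0113 -0.0035  0.0321] 12.4833
```

Run:
```python
from rk import *
for end in (.0275,.040):
    r,_=cylx(); xc=r[0]; print("xc",r.round(4),current_clock())
    x0=xc-.008; z=regrip(x0)
    r,_=cylx(); print("after touch",r.round(4))
    z=roll(x0,x0+2*(end-r[0]),z,seg=.016,rate=.07)
r,c=cylx(); print("xc",r.round(4),current_clock()); cv2.imwrite("pics/w4.png",c["image"])
```

```text
xc [ 0.0113 -0.0038  0.0321] 12.5333
contact True 0.0246 7.6
after touch [ 0.0112 -0.004   0.0321]
  x 14.1 z 23.98 Fx 0.4 Fz 9.6
  x 25.0 z 23.70 Fx 0.4 Fz 11.6
  x 35.9 z 23.82 Fx -0.4 Fz 9.9
xc [ 0.0278 -0.0042  0.0321] 14.3583
contact True 0.0246 7.1
after touch [ 0.0277 -0.0042  0.0321]
  x 32.1 z 23.97 Fx -0.1 Fz 9.0
  x 44.4 z 23.58 Fx 0.7 Fz 12.4
xc [ 0.0404 -0.0041  0.0321] 15.9333
```

View pics/w4.png

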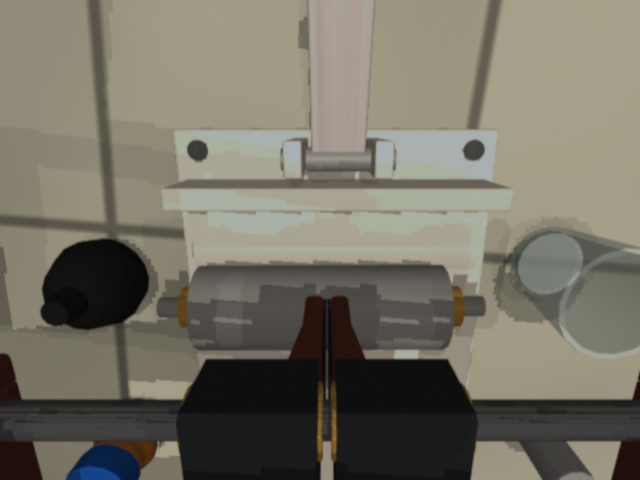

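Run:
```python
from rk import *
r,_=cylx(); xc=r[0]; x=xc-.010; z=regrip(x)
r,_=cylx(); print("after touch",r.round(4))
Ft=14
z-=.0008
for i in range(11):
    x+=.0035
    servo_line(W(x,YF,z),rate=.03); f=current_force(); r,_=cylx()
    print("x %.1f z %.2f Fx %.1f Fz %.1f | xc %.1f zc %.2f off %.1f slope %.3f"%(x*1e3,z*1e3,f[:2]@EX,f[2],r[0]*1e3,r[2]*1e3,(x-r[0])*1e3,r[1]))
    z-=np.clip((Ft-f[2])/5000,-.0015,.0006)
    if x-r[0]>.0085: break
print(current_clock())
```

```text
contact True 0.0244 5.4
after touch [ 0.0402 -0.0043  0.0321]
x 33.8 z 23.03 Fx -0.2 Fz 16.1 | xc 42.0 zc 32.10 off -8.2 slope -0.004
x 37.3 z 23.45 Fx 0.2 Fz 13.8 | xc 43.9 zc 32.10 off -6.5 slope -0.004
x 40.8 z 23.41 Fx 0.5 Fz 14.1 | xc 45.6 zc 32.10 off -4.8 slope -0.004
x 44.3 z 23.42 Fx 0.4 Fz 13.5 | xc 47.4 zc 32.08 off -3.1 slope -0.004
x 47.8 z 23.33 Fx 0.2 Fz 15.6 | xc 49.1 zc 32.09 off -1.3 slope -0.004
x 51.3 z 23.65 Fx -2.0 Fz 14.3 | xc 50.6 zc 32.30 off 0.7 slope -0.004
x 54.8 z 23.72 Fx -2.2 Fz 17.1 | xc 52.3 zc 32.69 off 2.6 slope -0.004
x 58.3 z 24.34 Fx -1.6 Fz 14.1 | xc 54.1 zc 33.01 off 4.2 slope -0.004
x 61.8 z 24.35 Fx -0.6 Fz 16.6 | xc 55.9 zc 33.23 off 5.9 slope -0.004
x 65.3 z 24.86 Fx -0.5 Fz 13.7 | xc 57.7 zc 33.37 off 7.6 slope -0.004
x 68.8 z 24.80 Fx 0.1 Fz 13.8 | xc 59.6 zc 33.44 off 9.2 slope -0.003
20.3333
```

Run:
```python
from rk import *
x=.0688;z=.0248;Ft=12
for i in range(4):
    x+=.0015
    servo_line(W(x,YF,z),rate=.03); f=current_force(); r,_=cylx()
    print("x %.1f z %.2f Fx %.1f Fz %.1f | xc %.1f zc %.2f off %.1f"%(x*1e3,z*1e3,f[:2]@EX,f[2],r[0]*1e3,r[2]*1e3,(x-r[0])*1e3))
    z-=np.clip((Ft-f[2])/5000,-.0015,.0006)
    if r[0]>.0612: break
print(current_clock())
```

```text
x 70.3 z 24.80 Fx 1.6 Fz 13.5 | xc 60.3 zc 33.45 off 10.0
x 71.8 z 25.10 Fx 1.3 Fz 9.4 | xc 61.1 zc 33.45 off 10.7
x 73.3 z 24.58 Fx 1.5 Fz 13.6 | xc 61.9 zc 33.42 off 11.4
21.2333
```

Run:
```python
from rk import *
servo_line(W(.0733,YF,.033),rate=.06)
for i in range(3):
    r,c=cylx(); print(r.round(4),current_clock())
cv2.imwrite("pics/w5.png",c["image"])
X=cloud(c); a=(X[...,:2]-O)@EX; b=(X[...,:2]-O)@EY; z=X[...,2]
s=(z>.042)&(z<.050)&(a>.085)&(a<.13)&(np.abs(b)>.03)&(abs(b)<.08); print("stop",np.percentile(a[s],[1,50,99]),np.polyfit(b[s],a[s],1))
```

```text
[0.0697 0.0015 0.0327] 21.575
[0.0697 0.0015 0.0327] 21.625
[0.0697 0.0018 0.0327] 21.675
stop [0.08512843 0.09480924 0.10093963] [-0.0100505   0.09411065]
```

View pics/w5.png

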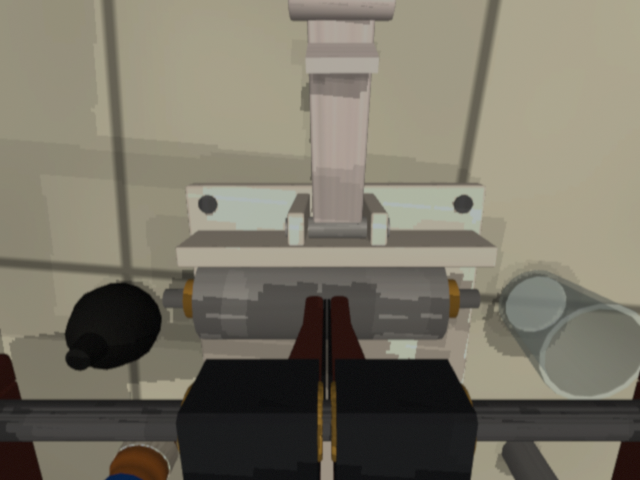

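Run:
```python
from rk import *
servo_line(W(.0695,YF,.030),rate=.1); sleep(.15); f0=np.mean([current_force()[2]]); print("free",current_force().round(2))
servo_line(W(.0695,YF,.020),rate=.02,contact_N=3); z=current_position()[2]; z0=z
print(z,F())
for i in range(12):
    f=F()-f0
    if abs(f-20)<1: break
    z-=np.clip((20-f)/6000,-.001,.001)
    servo_line(W(.0695,YF,z)); print(round(z,4),current_force().round(1))
for i in range(6):
    sleep(.25); print(current_force().round(1),end=" ")
print(cylx()[0].round(4),current_clock())
```

```text
free [ 0.17  0.46 -0.71]
0.025292783450722618 6.949383687028549
0.0243 [-1.2 -0.3 11.5]
0.0233 [-5.2 -0.4 20.1]
[-3.6  0.4 21.1] [-4.   0.2 21.4] [-4.6 -0.1 20.3] [-4.4 -0.1 20.4] [-4.9 -0.7 20.4] [-4.5 -0.  21.3] [0.0697 0.0014 0.0327] 24.475
```

Bedded at 20–21 N for 1.5 s, with the cylinder at x≈0.0697. Next is the keeper.

Run:
```python
from rk import *
servo_line(W(.0695,YF,.115),rate=.2)
move_gripper(.05)
servo_line(W(.165,.0,.115),rate=.25); sleep(.1)
c=snap("wrist","pics/w6.png"); X=cloud(c); a=(X[...,:2]-O)@EX; b=(X[...,:2]-O)@EY; z=X[...,2]
print([(round(d["conf"],2),d["xy"]) for d in spot_in("wrist","keeper_grip")])
s=(z>.065)&(z<.12)&(a>.12)&(a<.25)&(abs(b)<.04)
for lo in np.arange(.12,.21,.006):
    q=s&(a>lo)&(a<lo+.006)
    if q.sum(): print(round(lo,3),q.sum(),"z",np.round(np.percentile(z[q],[5,50,95])*1e3,1),"b",np.round(np.percentile(b[q],[2,98])*1e3,1))
s=(z>.042)&(z<.050)&(a>.08)&(a<.11)&(np.abs(b)>.03)&(abs(b)<.08); print("stop",s.sum() and np.percentile(a[s],[1,50,99]))
print(current_clock(),current_finger_gap())
```

```text
[(0.74, [327.1, 272.5])]
0.12 172 z [65.2 66.3 67.5] b [-14.2  11.2]
0.126 201 z [67.3 68.6 70.1] b [-10.6   8.3]
0.132 220 z [69.8 71.1 72.5] b [-11.    8.2]
0.138 224 z [72.2 73.7 75.2] b [-10.9   8.6]
0.144 232 z [74.8 76.4 77.7] b [-10.7   8.3]
0.15 248 z [77.4 78.9 80.4] b [-10.6   8.2]
0.156 172 z [79.6 81.  82.3] b [-10.8   8.4]
0.162 23 z [101.3 102.3 102.7] b [-10.4   8.3]
0.168 491 z [ 98.2 102.8 104.5] b [-11.1   8.3]
0.174 526 z [89.2 92.8 97.9] b [-10.9   8.4]
0.18 299 z [90.2 92.2 97. ] b [-15.1  12.1]
0.186 599 z [96.6 97.8 98.7] b [-15.5  13. ]
0.192 428 z [92.8 95.6 97.7] b [-15.5  13. ]
stop [0.08053239 0.08816332 0.10105899]
26.7167 0.05003670462910096
```

View pics/w6.png

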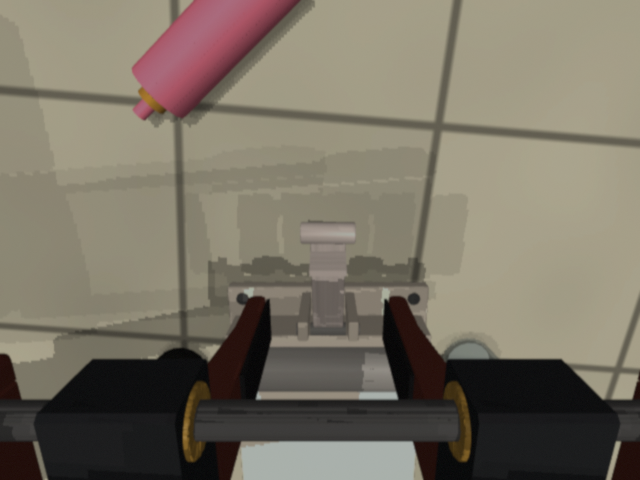

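Run:
```python
from rk import *
YB=-.0012
servo_line(W(.1888,YB,.115),rate=.15)
r=servo_line(W(.1888,YB,.0552),rate=.12,contact_N=6); print("blocked",r,current_force().round(1))
if not r:
    move_gripper(.015); print("gap",current_finger_gap(),current_force().round(1),current_clock())
    snap("scene","pics/s7.png")
    im=cv2.imread("pics/s7.png")[120:310,260:490]; cv2.imwrite("pics/s7z.png",cv2.resize(im,None,fx=3.2,fy=3.2))
```

```text
blocked False [ 0.4 -0.3 -0.3]
gap 0.02958554306772858 [-3.3  1.1  1.6] 28.1333
```

View pics/s7z.png

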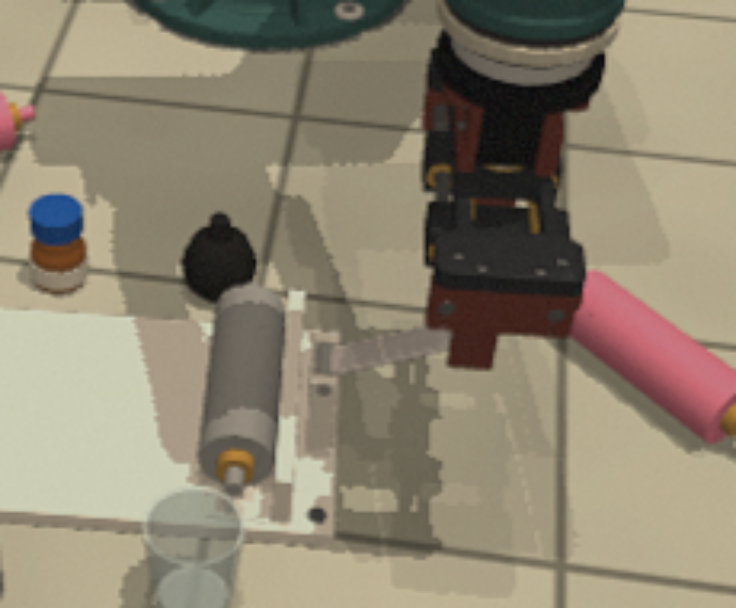

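The fingers hold the bar ends with a 29.6 mm gap, which matches the 30 mm bar. Now I'll swing the keeper along its arc.

Run:
```python
from rk import *
p=Rk(current_position()); th0=2.74
bx=lambda t:.114-.082*np.cos(t); bz=lambda t:.0605+.082*np.sin(t)
ox=p[0]-bx(th0); oz=p[2]-bz(th0); print("off",ox,oz)
import sys
for t in np.linspace(th0,.15,15)[1:]:
    servo_line(W(bx(t)+ox,p[1],bz(t)+oz),rate=.1); f=current_force()
    print("%.2f F %s gap %.4f"%(t,np.round([f[:2]@EX,f[:2]@EY,f[2]],1),current_finger_gap()))
    if np.linalg.norm(f)>25: print("STOP"); break
print(current_clock())
snap("scene","pics/s8.png")
im=cv2.imread("pics/s8.png")[120:310,230:460]; cv2.imwrite("pics/s8z.png",cv2.resize(im,None,fx=3.2,fy=3.2))
```

```text
off -0.0003744132540442757 -0.03730802338511641
2.56 F [ 0.8  1.6 -0.3] gap 0.0294
2.37 F [ 0.2  1.2 -0.7] gap 0.0295
2.19 F [ 1.   1.1 -0.8] gap 0.0293
2.00 F [0.5 2.1 0.2] gap 0.0294
1.81 F [2.6 2.9 3.8] gap 0.0295
1.63 F [0.6 4.4 6.9] gap 0.0292
1.45 F [0.8 4.5 7.8] gap 0.0295
1.26 F [-1.8  4.5  8.9] gap 0.0294
1.07 F [-3.3  4.4  8.8] gap 0.0289
0.89 F [-5.5  4.   8.6] gap 0.0289
0.71 F [-6.6  4.1  8. ] gap 0.0295
0.52 F [-7.3  3.3  5.9] gap 0.0291
0.33 F [-7.2  2.7  4.1] gap 0.0294
0.15 F [-6.8  2.7  2.3] gap 0.0292
32.3833
```

View pics/s8z.png

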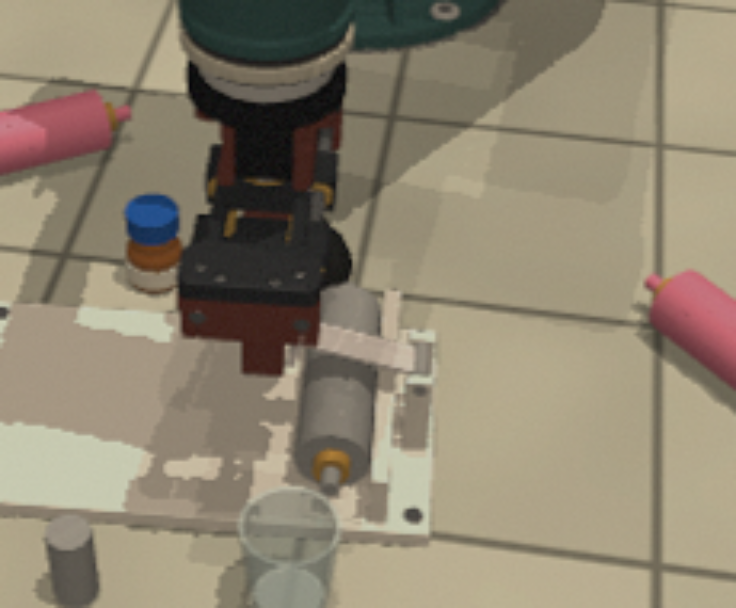

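Run:
```python
from rk import *
bx=lambda t:.114-.082*np.cos(t); bz=lambda t:.0605+.082*np.sin(t); ox,oz=-.0004,-.0373; y=Rk(current_position())[1]
for t in (.07,0.,-.03):
    servo_line(W(bx(t)+ox,y,bz(t)+oz),rate=.05); print(t,current_force().round(1))
move_gripper(.05)
servo_line(W(bx(0)+ox,y,.075),rate=.15)
move_gripper(0.)
print(current_clock(),F())
# bar top at real .0665 -> TCP ~ .0372
servo_line(W(.032,y,.045),rate=.15); sleep(.1); print(F())
r=servo_line(W(.032,y,.032),rate=.02,contact_N=4); z=current_position()[2]; print(r,"contact z",z,"-> bar top ~",z+.0293,F())
servo_line(W(.032,y,z-.0025)); sleep(.3); print(current_position()[2],current_force().round(1))
servo_line(W(.032,y,.075),rate=.15)
c=snap("wrist","pics/w9.png"); np.savez("w9.npz",**c); s=snap("scene","pics/s9.png"); np.savez("s9.npz",**s); print(current_clock())
im=cv2.imread("pics/s9.png")[150:320,210:420]; cv2.imwrite("pics/s9z.png",cv2.resize(im,None,fx=3.4,fy=3.4))
```

```text
0.07 [-1.8 -8.7  1.3]
0.0 [-1.9 -8.2  1.3]
-0.03 [-2.6 -8.9  1.5]
35.1417 0.4443371494445192
0.2712179519271848
True contact z 0.03679634929988884 -> bar top ~ 0.06609634929988883 8.595037950612598
0.03606616974382069 [-4.1  0.7 21.2]
37.15
```

View pics/s9z.png

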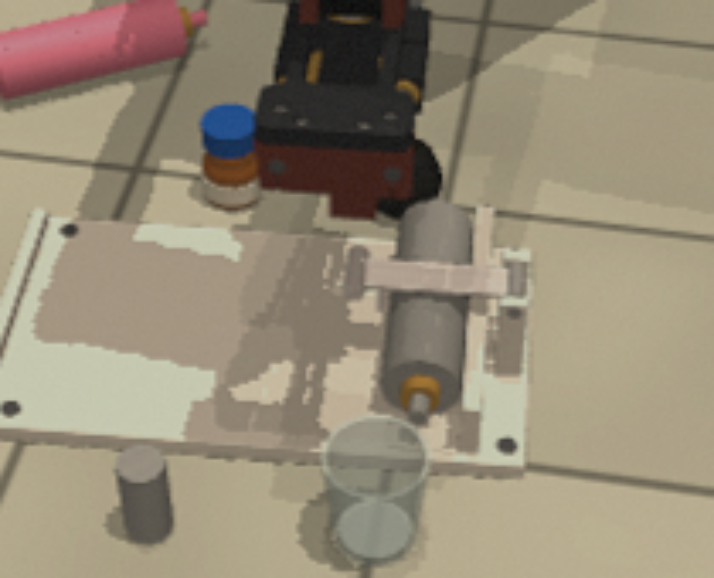

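View pics/w9.png

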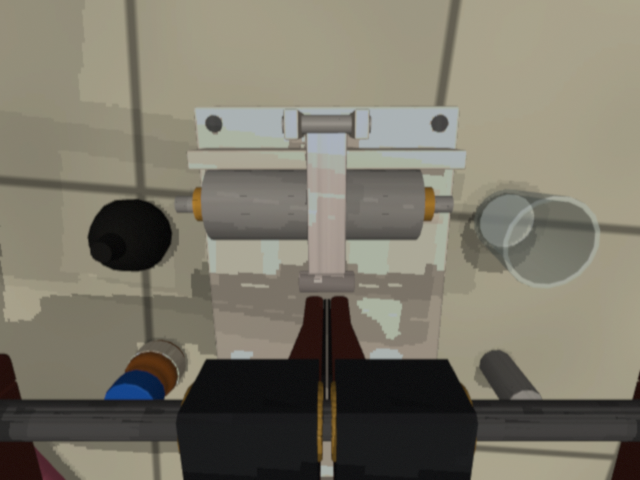

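Run:
```python
from rk import *
for n in ["w9","s9"]:
    c=dict(np.load(n+".npz")); X=cloud(c); a=(X[...,:2]-O)@EX; b=(X[...,:2]-O)@EY; z=X[...,2]
    k=(z>.040)&(z<.060)&(a>.046)&(a<.086)&(abs(b)>.018)&(abs(b)<.05)
    from scipy.optimize import least_squares
    f=lambda q:np.hypot(a[k]-q[0]-q[1]*b[k],z[k]-q[2])-.021
    print(n,"cyl",least_squares(f,[.07,0,.033],loss="soft_l1",f_scale=.001).x.round(4))
    s=(z>.055)&(z<.08)&(abs(b)<.008)&(a>.045)&(a<.1); print("strap tilt",np.polyfit(a[s],z[s],1).round(4),s.sum())
    s=(z>.042)&(z<.050)&(a>.085)&(a<.11)&(np.abs(b)>.03)&(abs(b)<.07);print("stop top a",np.percentile(a[s],[2,50,98]).round(4))
print(current_clock()); close_job()
```

```text
w9 cyl [0.0697 0.0022 0.0328]
strap tilt [0.0011 0.0619] 3301
stop top a [0.0853 0.0944 0.1005]
s9 cyl [ 0.0695 -0.0018  0.0344]
strap tilt [0.0022 0.0635] 205
stop top a [0.0854 0.094  0.1003]
37.15
the job is handed in; nothing more can be done
```

The cylinder is home against the stop and bedded, the keeper is closed over it, and the job was handed in at about 37 s of the 72 s. No verdict was reported.

- **Rolling:** I rolled it under the closed fingertips in four strokes. The highest force I read while rolling was about 17 N. The ridge felt low, about 1.3 mm. Once over the crest, the cylinder rolled the last few millimetres to the stop by itself as I lifted the fingers.
- **Bedding:** I pressed straight down at 20–21 N for 1.5 s, with the keeper still open.
- **Keeper:** I took the cross bar by its ends, swung it over, then pressed it down with about 21 N.
- **Last checks:**
  - Cylinder: the two cameras put it at rack x 69.5 and 69.7 mm, axis height 33–34 mm, and square to the rack within about 0.002 rad.
  - Keeper: the strap was level within about 0.002 rad. I felt the bar top at 66.1 mm, against 66.5 mm expected.
  - Bystanders: nothing touched them as far as I saw, and they looked unmoved in the last pictures. I did not re-measure them.

**What disagreed:**
- **Fingertips:** They were about 29 mm higher than the reported TCP. Two cameras and the contact height agreed on this, so I worked from touch. If the judge takes the grasp point from the reported TCP instead of the real fingertips, the contacts would count as too low and fail the run.
- **Cameras:** They differed by up to about 5 mm across the rack and 3 mm along it, so I averaged them.

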